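# Close the sugar caddy by tucking its flap under the lip

## Task

The wooden sugar caddy on the ledge stands open. With the fingertips, push its standing metal flap over until it lies flat on the mouth, then push it along by its ridge until it is fully home, with its front edge tucked beneath the steel lip so that it stays shut by itself. Only touch and push: do not grip or lift anything, keep off the cork lining inside the flap, do not shove the caddy across the ledge, and leave the jar, funnel and cup as they stand; finish clear of everything.

Things in the scene. Friction and masses are not known exactly. Their poses are not given: they have to be found in the camera images.
- caddy: Wooden box 150 long (its x) by 108 wide (its y), rim 60 mm high, about 2 kg, loose on the ledge. Origin: centre of its underside. +x points from hinge end to lip end, roughly away from the robot (within 35 degrees). Top: closed deck from x = -75 to -25 mm, open mouth with sugar cubes to x = +60, 92 wide. Slides if pushed with more than about 8 N.
- carriage (a joint): How far (m) the flap's hinge has slid along its tracks in the caddy's +x, towards the lip: 0 to 0.018 (hard stop, fully home); starts within 0 to 0.002. The hinge pin lies at caddy x = -55 mm + this. It stays where it is left; about 4 N of push moves it.
- flap (a joint): Flap angle (rad) about the hinge pin (along caddy y): 0 = flat on the mouth, free edge towards the lip; 1.57 = upright; more = leaning back. Range 0 to 2.0, starts 1.2 to 1.9. Stiff springy hinge: it rests near its start, but let go when flat it springs up some 50 degrees unless the lip holds it (then about 0.05). Pushing it flat takes about 0.12 N m.
- hinge_pin (a point): Centre of the hinge pin, 62.5 mm above the ledge.
- flap_edge (a point): Middle of the flap's free edge, 100 mm from the pin. The flap is a metal plate 4 mm thick, 92 mm wide; the pin lies in its mid-plane. Lying flat at carriage 0 its edge ends 5 mm short of the lip, fully home 13 mm beneath it, so it must lie flat before it is slid along.
- flap_ridge (a point): Middle of the steep face of the push ridge on the flap's outer face (on top when flat, looking away from the lip while it stands). The steep face looks to the hinge, 60 mm from the pin, and rises 10 mm off the plate over its full width; beyond, it ramps down to the free edge. The plate between pin and ridge is bare. The point is 7 mm off the plate's mid-plane.
- lip_edge (a point): Middle of the lower edge of the fixed steel lip, at caddy x = +50 mm, 69 mm above the ledge (9 mm above the rim). The lip is 50 mm wide, 4 mm thick, reaches from caddy x = 50 to 75 mm, open underneath to x = 67 mm; its top is 73 mm above the ledge.
- lining: Cork lining pad 60 by 84 by 3 mm on the flap's inner face (the side towards the lip while the flap stands, below when flat). Origin on the hinge pin. Not to be touched.
- jar: Bystander: glass spice jar with a screw-top lid, 52 mm across, 95 mm tall, beside the caddy. Origin: centre of its underside.
- funnel: Bystander: plastic funnel standing mouth down, 84 mm across, 88 mm tall, beside the caddy. Origin: centre of its underside.
- cup: Bystander: steel measuring cup, 68 mm across, 55 mm tall with a side handle, beside the caddy. Origin: centre of its underside.

How it is judged:
By the outcome, as a careful person would: the job done as asked, in the order asked, and still so for the second after the job is handed in, with the robot touching nothing.
It also fails if it takes over 38 s, if anything falls off the work surface, if the arm or the gripper's body presses on something with over 40 N, if the wrist force passes 120 N, or if a joint passes its speed limit or range.

## Robot

A 6-joint arm with a two-finger parallel gripper is mounted at the origin on the work surface. World frame = base frame: x ahead of the robot, y to its left, z up, the work surface at z = 0. Lengths are in m, angles in rad, forces in N, time in s.
With the tool pointing down it reaches from about 0.325 to 0.775 m from the base axis. Payload 5.5 kg.
Tool frame: the origin (TCP) lies midway between the tips of the shut fingers; the grasp point (between the pads) lies 19 mm behind it; y points along the fingers, x is the direction in which the jaws open and shut, and the axes are right-handed (so a half turn about y gives the same grasp; the last joint's range is limited). The gripper opens to 88 mm and grips with 3 to 60 N. Pads are 20 mm wide; open, the fingers measure 115 mm over their backs; the gripper's body (75 mm by 178 mm) begins 61 mm behind the grasp point.
Start: joints at [1.17, 0.091, 1.231, -0, 1.82, -0.057], TCP at [0.202, 0.565, 0.223] pointing down, gripper open.
Joint ranges: [-2.87, 2.87], [-0.86, 2.18], [0.17, 2.46], [-1.51, 4.65], [0.06, 2.69], [-2.65, 2.65]. Speed limits (rad/s): [2.57, 2.57, 3.01, 3.14, 3.14, 3.14].

## Interface

Orientations are given as a unit quaternion [x, y, z, w].
In Python, from plant import robot gives the robot as it stands.
- The arm moves only by the shell command python3 -m creep 'ROWS' [OPENING]. ROWS is JSON, a list of rows, each a list of 2 entries, a list of its own where there are three numbers: the shift along the tool's x, y, z in mm, then the turn about the tool's y in degrees. A call has 1 to 20 rows; each row is the pose to reach, as a shift and turn from the pose commanded when the call began, along the tool's axes at that moment; what a row does not reach only later rows make up. A row lasts 1/10 s, in which the tool goes at most 50 mm and 8.59 degrees, less where a joint would pass 70% of its speed; a pose out of reach is approached as far as the arm can. A call with a gripper value outside its range is refused whole. OPENING is the finger opening in mm, from 0 to 87.8, set as the call begins (- or left out, the last holds). The fingers move at their own pace and stop on an object; the grip force is fixed at half the most. Time passes only in rows, so rows that repeat a pose let the fingers close. It gives the time, the measured TCP pose, the force and the opening at its end, in the units of the state.
- robot.get_obs(): the state, without advancing time (a new reading comes with each control period).
- robot.read_camera(name): name is "scene" or "top" or "wrist"; returns a dict with "frame" (480x640x3 uint8, red, green, blue), "intrinsics" (3x3 intrinsics, pixels), "rvec" (rotation vector, rad) and "tvec" (3), from world to camera coordinates, as OpenCV has them. Camera axes: x right, y down, z forward; pixel columns grow to the right and rows downward; lengths in m; the calibration is good to about 2 mm. A picture is of the moment at which its call begins. There is no depth.
- robot.job_done(): hands the job in, once; it reports no verdict.
The state is a dict: "time": time; "q": joint angles; "qvel": joint speeds; "joint_torque": joint torques, N m; "ee_pos": TCP position; "tool_rot": TCP orientation; "force": force on the tool from outside, world axes, zero at the start; "ft_torque": the same for the moment, N m; "opening": opening from 0.0 (shut) to 1.0 (fully open).
Only numpy, scipy, OpenCV 4.12 (cv2) and the standard library are available. Lean on these libraries where they do the work, as an engineer would, in place of code of your own. Each camera call takes 0.05 s, during which the arm holds its last target.

## Working session

There is one attempt and no reset: what is moved stays moved. The work goes in short steps, Python scripts to look and compute and a shell command to move; the robot and the scene stay as the last step left them, time stands still between calls to the robot, and variables do not carry over. Pictures are saved under pics/ and viewed, and the job is handed in when it is done.

```bash
mkdir -p pics; ls; python3 - <<'E'
from plant import robot
import cv2
o=robot.get_obs()
for k in ("time","q","ee_pos","tool_rot","force","opening"): print(k,o[k])
for n in ("scene","top"):
    c=robot.read_camera(n); cv2.imwrite(f"pics/{n}0.png",c["frame"][:,:,::-1]); print(n,c["intrinsics"],c["rvec"],c["tvec"])
E
```

```text
pics
time 0.0
q [ 1.17029624e+00  9.18331658e-02  1.23186122e+00 -1.20569132e-05
  1.81978918e+00 -5.66928833e-02]
ee_pos [0.20213251 0.56461865 0.22153619]
tool_rot [ 0.57851672  0.40653495 -0.4076657  -0.57780309]
force [ 0.86818189 -0.46125932  0.07279478]
opening 0.997944253099023
scene [[482.87921925   0.         322.9398877 ]
 [  0.         482.87921925 237.07980803]
 [  0.           0.           1.        ]] [ 1.89254039  1.49550991 -0.68050419] [-0.15338554 -0.32617607  1.24947834]
top [[501.74312576   0.         320.32833616]
 [  0.         501.74312576 240.40307796]
 [  0.           0.           1.        ]] [ 2.14932137 -2.12909752  0.19599159] [0.01663195 0.57822006 0.68087414]
```

View pics/scene0.png

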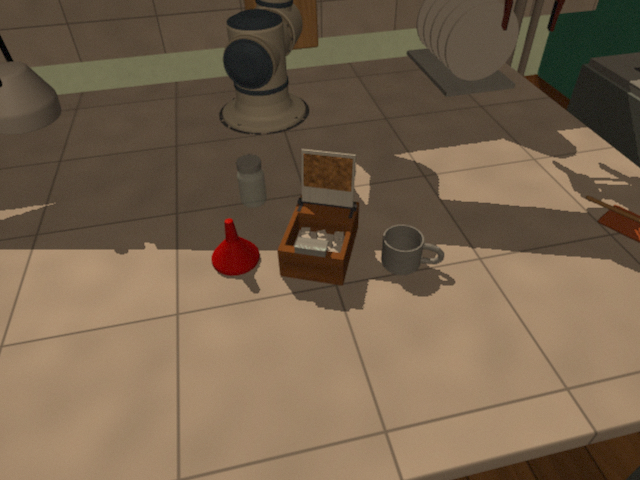

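View pics/top0.png

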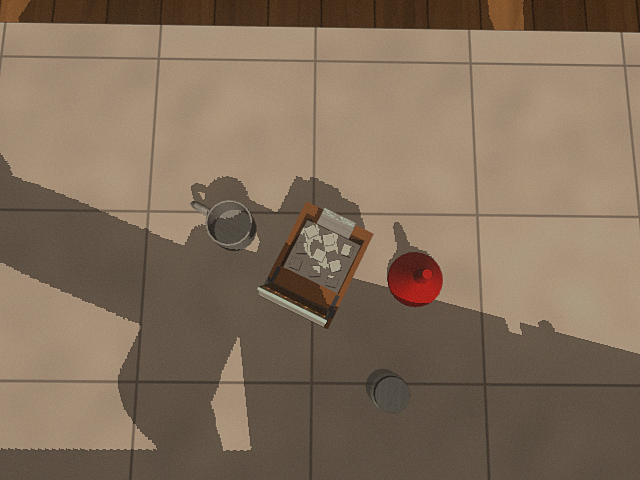

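```bash
python3 - <<'E'
import cv2
t=cv2.imread("pics/top0.png")[190:340,240:400]; s=cv2.imread("pics/scene0.png")[140:290,260:380]
cv2.imwrite("pics/t0z.png",cv2.resize(t,None,fx=4,fy=4,interpolation=cv2.INTER_CUBIC)); cv2.imwrite("pics/s0z.png",cv2.resize(s,None,fx=4,fy=4,interpolation=cv2.INTER_CUBIC))
E
```

```text
(no output)
```

View pics/t0z.png

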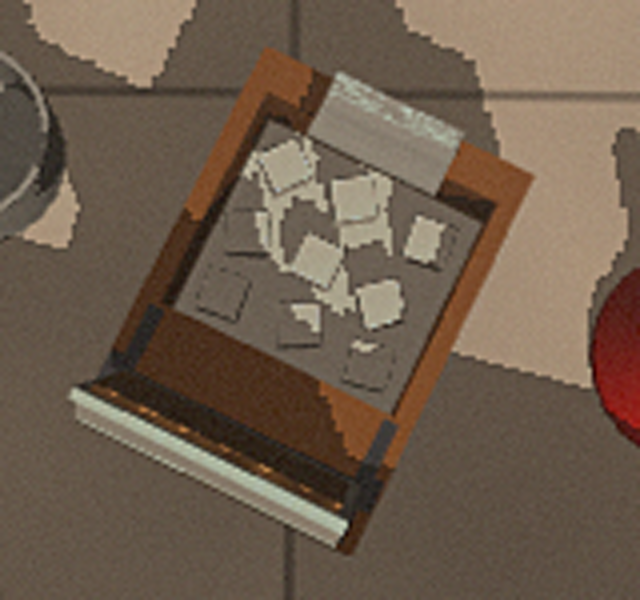

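View pics/s0z.png

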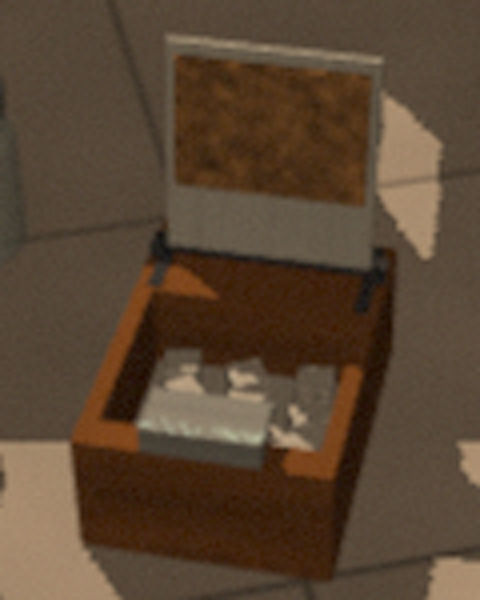

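```bash
cat > h.py <<'E'
import numpy as np, cv2
from plant import robot
def cam(n):
    c=robot.read_camera(n); return c
def P(c):
    R=cv2.Rodrigues(np.array(c["rvec"],float))[0]; return R,np.array(c["tvec"],float).ravel(),np.array(c["intrinsics"])
def ray(c,uv):
    R,t,K=P(c); d=R.T@np.linalg.inv(K)@np.array([uv[0],uv[1],1.]); return -R.T@t,d
def onz(c,uv,z):
    o,d=ray(c,uv); return o+d*(z-o[2])/d[2]
def tri(r1,r2):
    o1,d1=r1;o2,d2=r2
    s=np.linalg.lstsq(np.c_[d1,-d2],o2-o1,rcond=None)[0]
    a,b=o1+s[0]*d1,o2+s[1]*d2; return (a+b)/2,np.linalg.norm(a-b)
def proj(c,p):
    R,t,K=P(c); q=K@(R@np.asarray(p)+t); return q[:2]/q[2]
E
python3 - <<'E'
from h import *
np.set_printoptions(precision=4,suppress=True)
T=cam("top");S=cam("scene")
t=lambda u,v:(u/4+240-.4,v/4+190-.4); s=lambda u,v:(u/4+260-.4,v/4+140-.4)
FL=onz(T,t(268,48),.06);FR=onz(T,t(533,177),.06);BR=onz(T,t(348,553),.06)
print("rim",FL,FR,BR,np.linalg.norm(FL-FR),np.linalg.norm(FR-BR))
yaws=[np.arctan2(*(FL-FR)[[1,0]])-np.pi/2,np.arctan2(*(FR-BR)[[1,0]])]
print(np.degrees(yaws))
for a in [(308,130),(437,195)]: print("lip",onz(T,t(*a),.073))
FLs=onz(S,s(75,440),.06);FRs=onz(S,s(335,478),.06);print("scene",FLs,FRs)
# bottom front corners
print("bot",onz(S,s(85,543),0),onz(S,s(330,580),0))
# flap edge
# scene left in image = robot's right (-y)? 
print(onz(S,s(75,440),.06))
eR=tri(ray(T,t(348,530)),ray(S,s(167,36)));eL=tri(ray(T,t(74,396)),ray(S,s(382,58)));print("edge",eR,eL)
for n,p in dict(jar=((390,394),.095),fun=((424,273),.088),cup=((230,224),.055)).items(): print(n,onz(T,p[0],p[1]))
E
```

```text
rim [0.633  0.0426 0.06  ] [ 0.5865 -0.0532  0.06  ] [0.4528 0.0125 0.06  ] 0.10650290780308061 0.1489167674756015
[-25.902  -26.1706]
lip [0.6001 0.0279 0.073 ]
lip [ 0.5773 -0.0177  0.073 ]
scene [ 0.5867 -0.0502  0.06  ] [0.6327 0.0457 0.06  ]
bot [ 0.5868 -0.0507  0.    ] [0.6318 0.0445 0.    ]
[ 0.5867 -0.0502  0.06  ]
edge (array([0.4601, 0.0161, 0.1616]), np.float64(0.0017127124206704394)) (array([0.4992, 0.0987, 0.1618]), np.float64(0.0014475911915487845))
jar [ 0.3692 -0.0693  0.095 ]
fun [ 0.5278 -0.1192  0.088 ]
cup [0.5997 0.153  0.055 ]
```

```bash
cat >> h.py <<'E'
from scipy.spatial.transform import Rotation as Ro
YAW=np.radians(-26.0); C0=np.array([.542,.029])
U=np.array([np.cos(YAW),np.sin(YAW),0]);V=np.array([-U[1],U[0],0])
def st():
    o=robot.get_obs(); p=np.array(o["ee_pos"]); A=Ro.from_quat(o["tool_rot"]).as_matrix()
    d=p-np.r_[C0,0]
    print("t",round(o["time"],2),"tcp caddy mm",np.round([d@U*1e3,d@V*1e3,p[2]*1e3],1),"F uvz",np.round([np.dot(o["force"],U),np.dot(o["force"],V),o["force"][2]],2))
    return o,p,A
def to(xyz_mm):   # caddy-frame target -> tool shift
    o,p,A=st(); w=np.r_[C0,0]+(U*xyz_mm[0]+V*xyz_mm[1])/1e3+np.array([0,0,xyz_mm[2]/1e3])
    print("shift tool",np.round(A.T@(w-p)*1e3,1))
    print("U in tool",np.round(A.T@U,3))
E
python3 - <<'E'
from h import *
o,p,A=st(); print(np.round(A,3)); to((-110,0,200))
E
```

```text
t 0.2 tcp caddy mm [-540.3  332.5  221.9] F uvz [-0.6  -0.71 -0.13]
[[ 0.337 -0.    -0.941]
 [ 0.941 -0.001  0.337]
 [-0.001 -1.     0.   ]]
t 0.2 tcp caddy mm [-540.3  332.5  221.9] F uvz [-0.6  -0.71 -0.13]
shift tool [-377.7   22.4 -391.2]
U in tool [-0.11   0.    -0.994]
```

```bash
python3 -m creep '[[[-15,0,-15],0],[[-40,0,-41],1],[[-70,0,-72],2],[[-100,0,-103],3],[[-130,0,-134],4],[[-160,0,-165],5],[[-190,0,-196],6],[[-220,0,-227],6.3],[[-250,0,-258],6.3],[[-280,0,-289],6.3],[[-310,5,-320],6.3],[[-340,10,-351],6.3],[[-362,18,-372],6.3],[[-372,22,-382],6.3],[[-378,22,-386],6.3],[[-378,22,-386],6.3]]' 0; python3 - <<'E'
from h import *
to((-110,0,145))
c=cam("scene"); cv2.imwrite("pics/s1.png",c["frame"][:,:,::-1])
E
```

```text
time: 1.8
ee_pos: [0.4382, 0.0784, 0.2006]
tool_rot: [-0.6, -0.374, 0.374, 0.6]
force: [0.7, 0.7, 0.7]
opening: 0.0
t 1.8 tcp caddy mm [-114.9   -1.1  200.6] F uvz [0.38 0.94 0.68]
shift tool [ 1.1 55.6 -5. ]
U in tool [ 0.001 -0.    -1.   ]
```

View pics/s1.png

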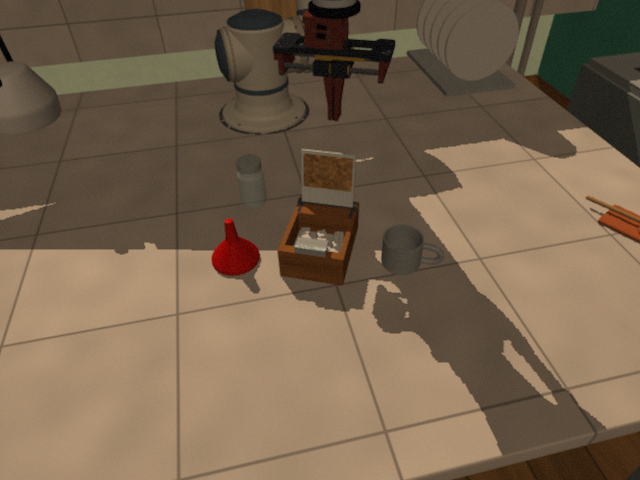

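```bash
python3 -m creep '[[[1,20,0],0],[[1,45,0],0],[[1,58,0],0],[[1,60,-6],0],[[1,60,-14],0],[[1,60,-22],0],[[1,60,-27],0],[[1,60,-27],0]]'; python3 - <<'E'
from h import *
to((-85,0,140))
E
```

```text
time: 2.65
ee_pos: [0.4639, 0.0676, 0.1413]
tool_rot: [0.6, 0.375, -0.374, -0.6]
force: [0.6, 0.5, -0.1]
opening: 0.004
t 2.65 tcp caddy mm [-87.1   0.4 141.3] F uvz [ 0.3   0.72 -0.09]
shift tool [-0.4  1.3 -2.1]
U in tool [ 0.001  0.001 -1.   ]
```

```bash
python3 -m creep '[[[0,-1,-5],0],[[0,-2,-10],0],[[0,-2,-16],0],[[0,-2,-23],0],[[0,-2,-30],0],[[0,-1,-37],0],[[0,0,-44],0],[[0,3,-51],0],[[0,5,-57],0],[[0,5,-57],0]]'; python3 - <<'E'
from h import *
st()
for n in("scene","top"):
  c=cam(n); cv2.imwrite(f"pics/{n}2.png",c["frame"][:,:,::-1])
a=cv2.imread("pics/scene2.png")[60:300,200:460];b=cv2.imread("pics/top2.png")[150:390,200:460]
cv2.imwrite("pics/z2.png",cv2.resize(np.hstack([a,b]),None,fx=1.5,fy=1.5))
E
```

```text
time: 3.65
ee_pos: [0.5145, 0.0426, 0.1349]
tool_rot: [-0.6, -0.374, 0.375, 0.6]
force: [-0.4, -0.7, 0.5]
opening: 0.005
t 3.65 tcp caddy mm [-3.070e+01  1.000e-01  1.349e+02] F uvz [-0.1  -0.78  0.49]
```

View pics/z2.png

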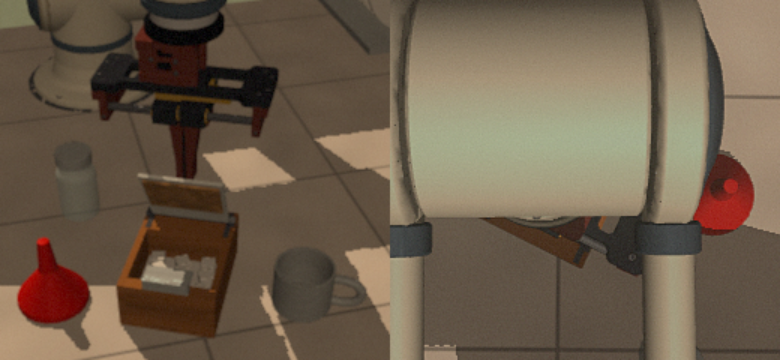

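```bash
python3 -m creep '[[[0,4,-6],0],[[0,7,-12],0],[[0,12,-18],0],[[0,16,-23],0],[[0,21,-28],0],[[0,27,-32],0],[[0,33,-36],0],[[0,39,-39],0],[[0,46,-42],0],[[0,52,-45],0],[[0,56,-46],0],[[0,56,-46],0]]'; python3 - <<'E'
from h import *
st()
c=cam("scene"); cv2.imwrite("pics/s3.png",c["frame"][:,:,::-1])
a=c["frame"][100:300,200:460,::-1]
cv2.imwrite("pics/z3.png",cv2.resize(a,None,fx=3,fy=3))
E
```

```text
time: 4.95
ee_pos: [0.5551, 0.0228, 0.0786]
tool_rot: [-0.599, -0.374, 0.375, 0.6]
force: [1.1, -0.3, 0.7]
opening: 0.006
t 4.95 tcp caddy mm [14.5  0.1 78.6] F uvz [1.12 0.19 0.72]
```

View pics/z3.png

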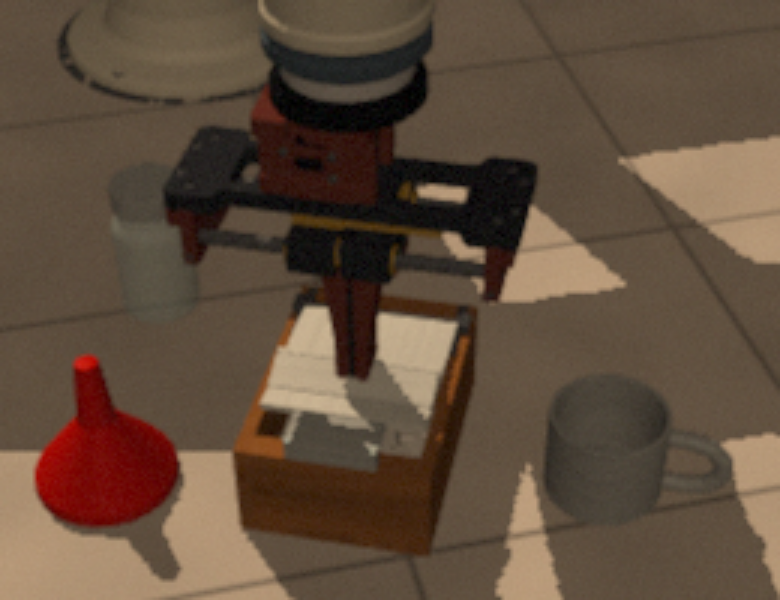

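```bash
python3 -m creep '[[[0,0,6],0],[[0,0,12],0],[[0,0,18],0],[[0,0,22],0],[[0,0,26],0],[[0,0,31],0],[[0,0,31],0],[[0,0,31],0]]'; python3 - <<'E'
from h import *
st()
c=cam("scene"); cv2.imwrite("pics/s4.png",c["frame"][:,:,::-1])
a=c["frame"][100:300,200:460,::-1]
cv2.imwrite("pics/z4.png",cv2.resize(a,None,fx=3,fy=3))
E
```

```text
time: 5.8
ee_pos: [0.5273, 0.0366, 0.0796]
tool_rot: [-0.599, -0.375, 0.375, 0.6]
force: [-2.5, 0.3, 1.1]
opening: 0.004
t 5.8 tcp caddy mm [-16.6   0.4  79.6] F uvz [-2.39 -0.87  1.1 ]
```

View pics/z4.png

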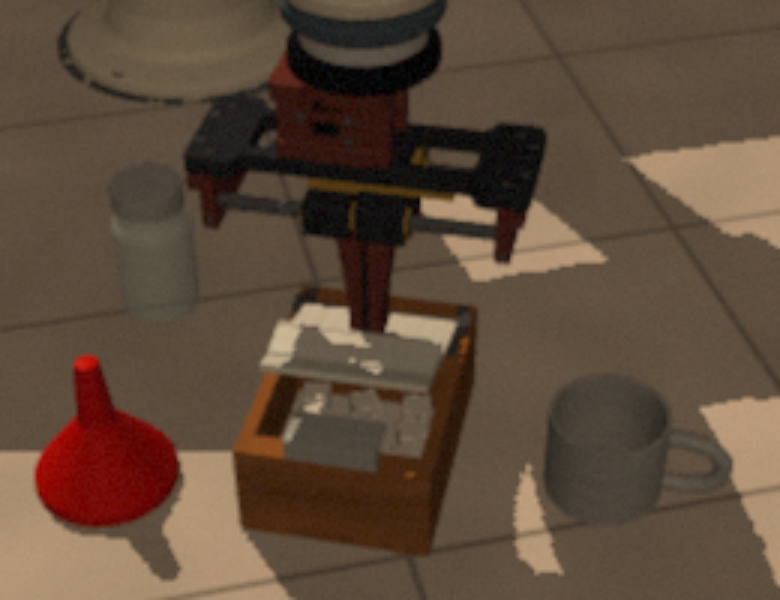

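```bash
python3 -m creep '[[[0,4,0],0],[[0,8,0],0],[[0,11,0],0],[[0,14,0],0],[[0,15,0],0],[[0,15,0],0]]'; python3 - <<'E'
from h import *
st()
c=cam("scene"); cv2.imwrite("pics/s5.png",c["frame"][:,:,::-1])
for i in range(3): st();cam("wrist")
a=c["frame"][160:290,260:380,::-1]
cv2.imwrite("pics/z5.png",cv2.resize(a,None,fx=4.5,fy=4.5,interpolation=cv2.INTER_CUBIC))
E
```

```text
time: 6.45
ee_pos: [0.5279, 0.0363, 0.0648]
tool_rot: [0.6, 0.375, -0.375, -0.6]
force: [1.8, -0.6, 1.8]
opening: 0.003
t 6.45 tcp caddy mm [-15.9   0.4  64.8] F uvz [1.87 0.23 1.78]
t 6.5 tcp caddy mm [-15.9   0.4  64.8] F uvz [ 3.11 -1.27  2.8 ]
t 6.55 tcp caddy mm [-15.9   0.4  64.8] F uvz [ 3.26 -0.01  2.12]
t 6.6 tcp caddy mm [-15.9   0.4  64.8] F uvz [ 2.23 -0.73  4.06]
```

View pics/z5.png

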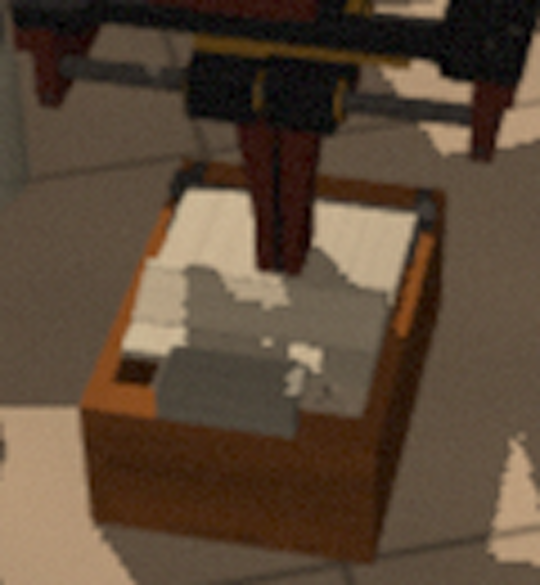

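```bash
python3 -m creep '[[[0,1,0],0],[[0,1,-2],0],[[0,1,-4],0],[[0,1,-6],0],[[0,1,-8],0],[[0,1,-10],0],[[0,1,-11],0],[[0,1,-12],0],[[0,1,-13],0],[[0,1,-14],0]]'; python3 - <<'E'
from h import *
for i in range(3): st();c=cam("scene")
a=c["frame"][160:290,260:380,::-1]
cv2.imwrite("pics/z6.png",cv2.resize(a,None,fx=4.5,fy=4.5,interpolation=cv2.INTER_CUBIC))
E
```

```text
time: 7.65
ee_pos: [0.5394, 0.0308, 0.0645]
tool_rot: [-0.599, -0.374, 0.375, 0.6]
force: [-3.7, 0.9, 8.8]
opening: 0.005
t 7.65 tcp caddy mm [-3.1  0.5 64.5] F uvz [-3.75 -0.78  8.81]
t 7.7 tcp caddy mm [-3.   0.5 64.5] F uvz [-4.53 -0.98  8.87]
t 7.75 tcp caddy mm [-3.   0.5 64.5] F uvz [-3.56 -1.19  8.59]
```

View pics/z6.png

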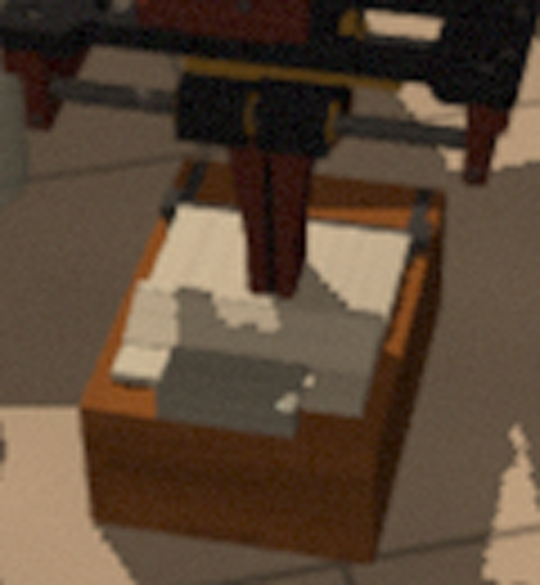

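```bash
python3 -m creep '[[[0,-0.5,-1],0],[[0,-0.5,-2],0],[[0,-0.5,-3],0],[[0,-0.5,-4],0],[[0,-0.5,-5],0],[[0,-0.5,-6],0],[[0,-0.5,-7],0],[[0,-0.5,-8],0]]'; python3 - <<'E'
from h import *
for i in range(3): st();c=cam("scene")
a=c["frame"][160:290,260:380,::-1]
cv2.imwrite("pics/z7.png",cv2.resize(a,None,fx=4.5,fy=4.5,interpolation=cv2.INTER_CUBIC))
E
```

```text
time: 8.6
ee_pos: [0.5456, 0.028, 0.0645]
tool_rot: [-0.598, -0.374, 0.376, 0.601]
force: [-7.4, 2.5, 9.3]
opening: 0.009
t 8.6 tcp caddy mm [ 3.6  0.6 64.5] F uvz [-7.7  -0.99  9.35]
t 8.65 tcp caddy mm [ 3.7  0.7 64.5] F uvz [-6.48 -0.33  9.09]
t 8.7 tcp caddy mm [ 3.8  0.7 64.6] F uvz [-7.37 -0.74  9.45]
```

View pics/z7.png

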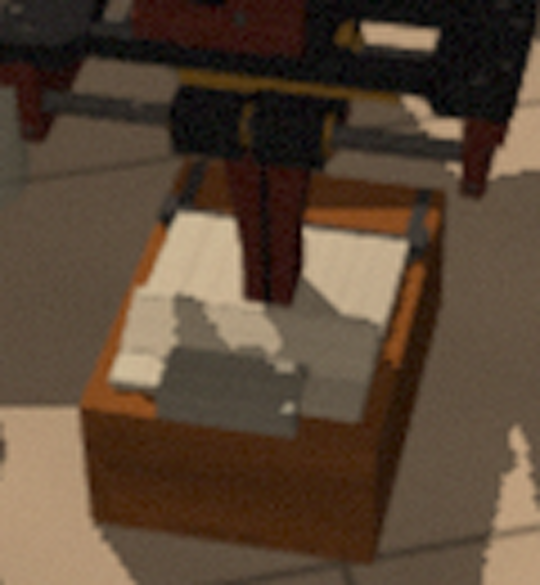

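```bash
python3 -m creep '[[[0,-0.7,0],0],[[0,-1.2,0],0],[[0,-1.2,-1],0],[[0,-1.2,-2],0],[[0,-1.2,-2],0]]'; python3 - <<'E'
from h import *
for i in range(3): st();c=cam("scene")
E
```

```text
time: 9.25
ee_pos: [0.5492, 0.0258, 0.0649]
tool_rot: [-0.6, -0.374, 0.375, 0.6]
force: [-0.6, 0.8, 0.9]
opening: 0.003
t 9.25 tcp caddy mm [ 7.9  0.2 64.9] F uvz [-0.9   0.46  0.94]
t 9.3 tcp caddy mm [ 7.9  0.2 64.9] F uvz [-0.44 -0.1   0.26]
t 9.35 tcp caddy mm [ 7.9  0.2 65. ] F uvz [-0.24 -0.36  1.37]
```

```bash
python3 -m creep '[[[0,0,-1],0],[[0,0,-2],0],[[0,0,-3],0],[[0,0,-4],0],[[0,0,-4],0]]'; python3 - <<'E'
from h import *
for i in range(3): st();c=cam("scene")
a=c["frame"][160:290,260:380,::-1]
cv2.imwrite("pics/z8.png",cv2.resize(a,None,fx=4.5,fy=4.5,interpolation=cv2.INTER_CUBIC))
E
```

```text
time: 9.9
ee_pos: [0.5529, 0.0241, 0.0653]
tool_rot: [-0.6, -0.375, 0.375, 0.6]
force: [0.4, 1.0, 0.9]
opening: 0.007
t 9.9 tcp caddy mm [12.   0.4 65.3] F uvz [-0.06  1.14  0.92]
t 9.95 tcp caddy mm [12.   0.4 65.3] F uvz [ 0.26 -0.47  0.81]
t 10.0 tcp caddy mm [12.   0.4 65.3] F uvz [-0.62 -0.13  0.53]
```

View pics/z8.png

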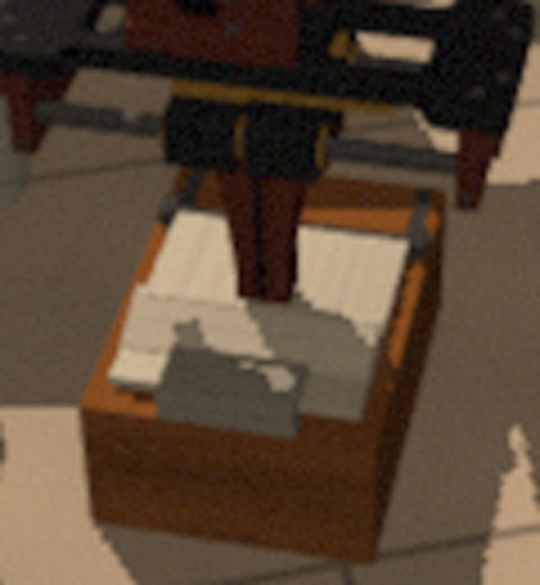

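```bash
python3 -m creep '[[[0,0.2,-1],0],[[0,0.2,-2],0],[[0,0.2,-3],0],[[0,0.2,-3],0]]'; python3 - <<'E'
from h import *
for i in range(3): st();c=cam("scene")
a=c["frame"][190:260,270:370,::-1]
cv2.imwrite("pics/z9.png",cv2.resize(a,None,fx=8,fy=8,interpolation=cv2.INTER_CUBIC))
E
```

```text
time: 10.45
ee_pos: [0.5532, 0.024, 0.0646]
tool_rot: [-0.598, -0.374, 0.376, 0.601]
force: [-10.6, 3.8, 4.9]
opening: 0.004
t 10.45 tcp caddy mm [12.2  0.4 64.6] F uvz [-11.19  -1.19   4.95]
t 10.5 tcp caddy mm [12.3  0.4 64.6] F uvz [-10.83  -1.23   5.01]
t 10.55 tcp caddy mm [12.2  0.4 64.6] F uvz [-10.61  -1.31   5.38]
```

View pics/z9.png

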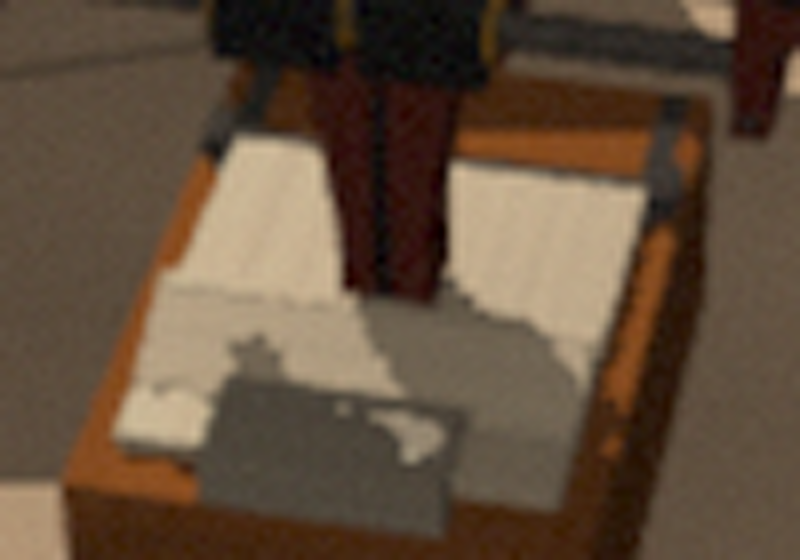

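```bash
python3 -m creep '[[[0,0,1],0],[[0,0,2],0]]'; python3 - <<'E'
from h import *
st(); c=cam("scene")
def cad(p): d=p-np.r_[C0,0]; return np.round([d@U*1e3,d@V*1e3],1)
s=lambda u,v:(u/8+270-.45,v/8+190-.45)
print("edge bottom-right corner L",cad(onz(c,s(115,440),.0625)),cad(onz(c,s(555,508),.0625)))
print("ridge apex",cad(onz(c,s(160,275),.0745)),cad(onz(c,s(600,345),.0745)))
print("rear plate",cad(onz(c,s(235,135),.0645)),cad(onz(c,s(645,183),.0645)))
print("lip rear top edge",cad(onz(c,s(233,375),.073)),cad(onz(c,s(467,410),.073)))
print("front rim",cad(onz(c,s(62,487),.06)))
a=c["frame"][190:290,270:370,::-1]
cv2.imwrite("pics/z10.png",cv2.resize(a,None,fx=6,fy=6,interpolation=cv2.INTER_CUBIC))
E
```

```text
time: 10.8
ee_pos: [0.553, 0.024, 0.0648]
tool_rot: [-0.599, -0.374, 0.375, 0.6]
force: [-1.8, 0.6, 1.1]
opening: 0.006
t 10.8 tcp caddy mm [12.1  0.4 64.8] F uvz [-1.86 -0.23  1.06]
edge bottom-right corner L [ 64.1 -45.3] [64.8 45.7]
ridge apex [ 26.2 -45.9] [28.6 47.5]
rear plate [-33.9 -46.6] [-36.2  44.8]
lip rear top edge [ 51.3 -23.5] [51.6 25. ]
front rim [ 77.1 -52.7]
```

View pics/z10.png

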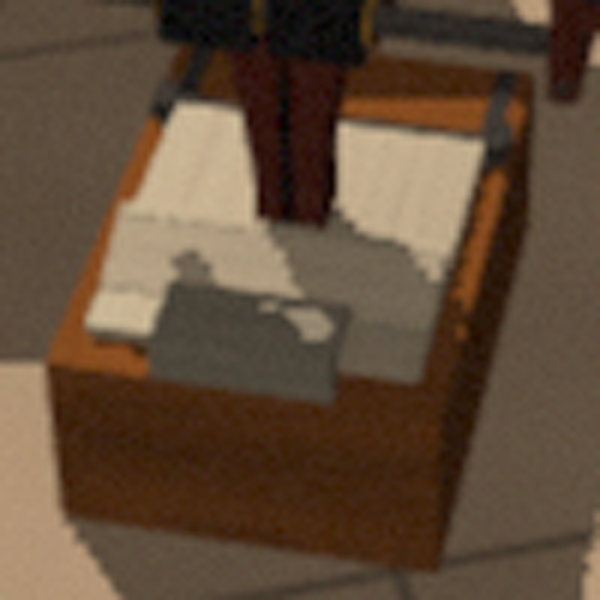

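```bash
python3 - <<'E'
from h import *
c=cam("scene")
n=cv2.cvtColor(np.ascontiguousarray(c["frame"]),cv2.COLOR_RGB2GRAY).astype(np.float32)
for f in("scene0","s3","s4","s5"):
    o=cv2.cvtColor(cv2.imread(f"pics/{f}.png"),cv2.COLOR_BGR2GRAY).astype(np.float32)
    for nm,(a,b,x,y) in dict(front=(252,290,270,352),lipreg=(232,262,275,350),cup=(222,280,375,450)).items():
        w=cv2.createHanningWindow((y-x,b-a),cv2.CV_32F)
        print(f,nm,cv2.phaseCorrelate(o[a:b,x:y],n[a:b,x:y],w))
E
```

```text
scene0 front ((-0.09709597349453958, -0.15922028668290622), 0.8448450260692173)
scene0 lipreg ((-8.300054110797674, -4.474487553358166), 0.2404009509616428)
scene0 cup ((1.5630197608682224, 0.584931503933884), 0.42758674663967555)
s3 front ((0.17761718539039606, 0.07066561700791496), 0.7037382772233751)
s3 lipreg ((-1.520244121251487, -3.7676347275335758), 0.270352026409573)
s3 cup ((0.34418249384966515, 0.13076770665558257), 0.9599288987053766)
s4 front ((0.1453285886118607, 0.09642318286203633), 0.6738676969624228)
s4 lipreg ((0.442046871563214, -4.175374220659794), 0.14084743965996635)
s4 cup ((0.2218025425677368, 0.18194984138202486), 0.6556002371046278)
s5 front ((0.18961077329502274, 0.2016569483503261), 0.7251546541849773)
s5 lipreg ((-5.134947411727161, 5.005447622917632), 0.41910779741075305)
s5 cup ((0.5359647632873532, 0.2505720657936692), 0.6155495878855387)
```

```bash
python3 -m creep '[[[0,-0.5,2],0],[[0,-3,5],0],[[0,-8,7],0],[[0,-18,9],0],[[0,-35,15],0],[[0,-60,30],0],[[0,-85,60],0],[[0,-105,95],0],[[0,-115,135],0],[[0,-120,175],0],[[0,-120,200],0],[[0,-120,205],0],[[0,-120,205],0]]'; python3 - <<'E'
from h import *
st(); c=cam("scene");t=cam("top")
a=c["frame"][180:280,270:370,::-1];b=t["frame"][190:330,240:380,::-1]
cv2.imwrite("pics/f.png",np.hstack([cv2.resize(a,(400,400),interpolation=cv2.INTER_CUBIC),cv2.resize(b,(400,400),interpolation=cv2.INTER_CUBIC)]))
cv2.imwrite("pics/ftop.png",t["frame"][:,:,::-1])
E
```

```text
time: 12.2
ee_pos: [0.3696, 0.1138, 0.1861]
tool_rot: [0.6, 0.376, -0.374, -0.599]
force: [-1.0, -0.4, -0.1]
opening: 0.007
t 12.2 tcp caddy mm [-192.1    0.6  186.1] F uvz [-0.69 -0.82 -0.14]
```

View pics/f.png

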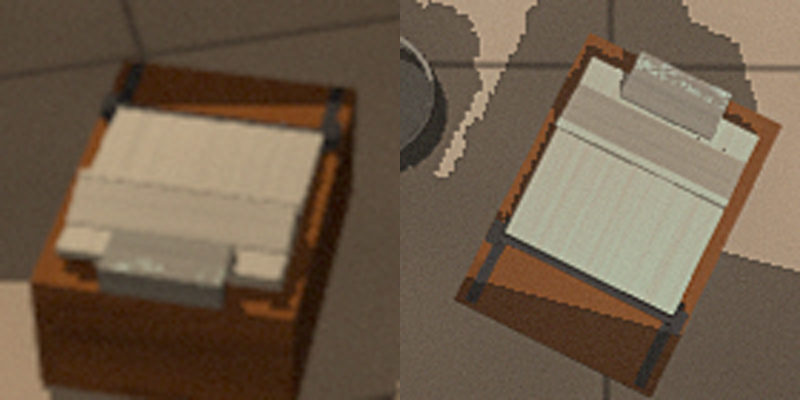

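View pics/ftop.png

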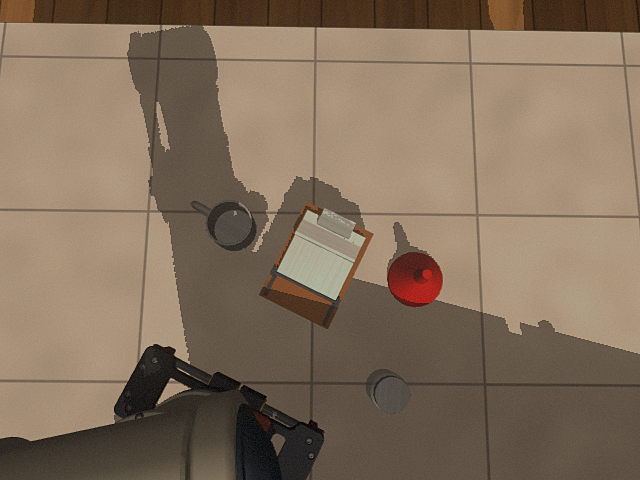

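```bash
python3 - <<'E'
from h import *
c=cam("top")
def cad(x,y,z):
    d=onz(c,((x-400)/2.857+240-.3,y/2.857+190-.3),z)-np.r_[C0,0]; return np.round([d@U*1e3,d@V*1e3],1)
print("rim front",cad(588,35,.06),cad(781,125,.06),"rear",cad(652,395,.06))
print("edge",cad(593,57,.066),cad(757,130,.066)); print("ridge",cad(557,126,.0745),cad(724,206,.0745)); print("lip",cad(622,94,.073),cad(715,139,.073))
print("rear plate",cad(507,237,.064),cad(676,315,.064))
a=c["frame"][195:250,295:375,::-1]
cv2.imwrite("pics/ft.png",cv2.resize(a,None,fx=10,fy=10,interpolation=cv2.INTER_CUBIC))
E
```

```text
rim front [74.7 53.3] [ 76.7 -54.4] rear [-72.2 -55.6]
edge [64.3 45.2] [ 67.7 -44.6]
ridge [23.6 44.4] [ 24.7 -46.4]
lip [52.6 23.1] [ 52.9 -27.9]
rear plate [-35.4  42.4] [-32.5 -48.9]
```

View pics/ft.png

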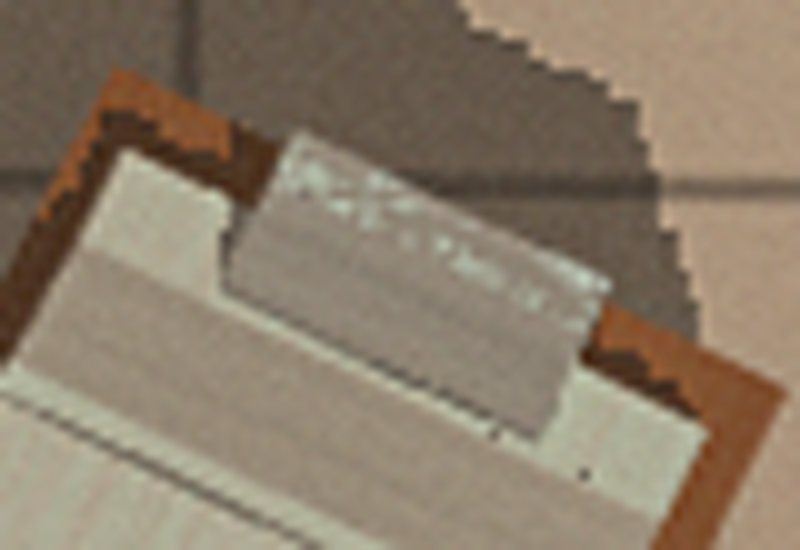

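```bash
python3 - <<'E'
from h import *
st(); print(robot.job_done())
E
```

```text
t 12.35 tcp caddy mm [-191.3    0.3  185. ] F uvz [ 0.27 -0.04  0.43]
the job is handed in; nothing more can be done
None
```

The caddy is shut. I pushed the flap over with the closed fingertips on its outer face, pressed it flat from behind the ridge, and slid it home. I handed the job in at 12.35 s with the arm clear.

**Final state:** After I let go, the flap stayed down under the lip. In the top picture its edge sits about 13 mm beneath the lip and the ridge is at caddy x ≈ 24 mm, where 23 mm is fully home. These readings are good to about 2 mm.

**Caddy and bystanders:** The caddy did not shift measurably: its front face moved less than 0.3 px between the start and the end of the push. The jar, funnel and cup look unmoved in the pictures. The cup's image-shift check was not conclusive (0.2 to 1.6 px), probably because of the arm's shadow.

**What did not go quite as planned:**
- **Drag instead of ridge:** I pressed harder than intended, about 9 N down. Most or all of the slide was friction drag on the bare plate just behind the ridge. When the fingertip reached the ridge itself, the flap was already at its stop.
- **Push at the stop:** The confirming push on the ridge briefly reached about 11 N, above the 8 N at which the caddy may slide, but the caddy stayed put.

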